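Back a barn-curtain winch off by one notch

TASK

The small hand winch on the shelf is wound one notch too tight. With a fingertip push the pawl's yellow thumb lug away so that the pawl lifts out of the ratchet wheel, push a red spoke away from you over the top so that the wheel turns back by one notch (the spacing of one spoke), then push the lug back towards you until the pawl is fully seated in the ratchet again. Only push, never pinch or grip anything, and leave the things standing around where they are.

Things in the scene. Friction and masses are not known exactly. Their poses are not given: they have to be found in the camera images.
- winch: Grey hand winch bolted to the shelf (place and yaw vary). Origin: underside of the base, straight below the shaft; x points away from the operator, y left, z up. Base 160 x 155 x 8 mm (x -55 to +105). Bearing plates at y = -62 and +62 mm carry the shaft, tops at z = 115.
- shaft (a point): Middle of the shaft (runs along winch y, 95 mm up). On it, one piece: a steel ratchet wheel (8 saw teeth, tip radius 52, 14 mm thick) at winch y = +36 mm and a wheel of 8 red-tipped radial spokes at y = -36 mm.
- winch_wheel (a joint): Wheel turn, rad; grows as the top spokes move away from the operator (backward). A notch is 0.785. Starts in -0.24 to -0.03; a seated pawl stops it at 0. In the next notch back the stop is at 0.785 and the pawl drops in freely from 0.50 to 0.77 (aim at 0.65); beyond, it would meet the next tooth. Friction, about 2 N at a spoke tip: it stays where it is left.
- pawl_pivot (a point): Pivot of the brass pawl (winch x = +60, y = +36, z = 145 mm). The arm points 60 mm to winch -x, its nose drops behind a tooth straight above the shaft. Two fixed bracket plates beside it reach z = 155 mm.
- winch_pawl (a joint): Lift of the pawl, rad: 0 = fully seated (stop), 0.75 = thrown back (stop). The nose clears the teeth above 0.22. Stiff pivot, it stays where it is put (1 to 2 N at the lug moves it). Grows as the lug moves to winch +x.
- lug_tip (a point): Middle of the top edge of the yellow thumb lug that stands up from the pawl's pivot: a plate 24 mm wide (along winch y), 10 mm thick, top 58 mm from the pivot. At pawl 0 it leans 0.35 rad towards the operator (-x), at 0.35 it is upright, at 0.75 it leans 0.40 rad away. Push it from either side, 15 to 25 mm below its top.
- spoke_tip (a point): Outer end of one spoke, 82 mm from the shaft at winch y = -36 mm: the one that at wheel 0 leans 22.5 degrees from upright towards the operator (its lean is 22.5 degrees minus the wheel's turn). Eight spokes, 45 degrees apart, each a flat bar 12 mm thick, 18 mm wide along winch y, outer 40 mm red.
- hook_tip (a point): Robot-side tip of a thin fixed wall hook that hangs over the shelf: a level wire 310 to 340 mm above the shelf, running from here straight back to the wall (+x). Others hang farther back and higher (from 450 mm up, x over 0.64 m). Keep hand and arm clear.
- shell_01: Bystander: upright loose steel teat cup shell, 60 mm across, 196 mm tall; origin under its centre.
- dip_bottle_1: Bystander: upright loose orange squeeze bottle with blue spout, 56 mm across, 150 mm tall; origin under its centre.
- pack_b: Bystander: loose pack of brown filters, 92 x 141 x 28 mm, lying flat; origin under its centre.

How it is judged:
By the outcome, as a careful person would: the job done as asked, in the order asked, and still so for the second after the job is handed in, with the robot touching nothing.
It also fails if it takes over 51 s, if anything falls off the work surface, if the arm or the gripper's body presses on something with over 40 N, if the wrist force passes 120 N, or if a joint passes its speed limit or range.

ROBOT

A 7-joint arm with a two-finger parallel gripper is mounted at the origin on a cart in front of the work surface, level with it; the furniture and walls round the work are solid. World frame = base frame: x ahead of the robot, y to its left, z up, the work surface at z = 0. Lengths are in m, angles in rad, forces in N, time in s.
With the tool pointing down it reaches from about 0.425 to 0.875 m from the base axis. Payload 4.7 kg.
Tool frame: the origin (TCP) lies at the very end of the fingers, on their centre line; the grasp point (between the pads) lies 19 mm behind it; x points along the fingers, y is the direction in which the jaws open and shut, and the axes are right-handed (so a half turn about x gives the same grasp; the last joint's range is limited). The gripper opens to 87 mm and grips with 3 to 60 N. Pads are 19 mm wide; open, the fingers measure 117 mm over their backs; the gripper's body (75 mm by 190 mm) begins 51 mm behind the grasp point.
Start: joints at [1.256, 0.321, -0.07, 1.45, 0.023, 1.371, -0.057], TCP at [0.21, -0.615, 0.223] pointing down, gripper open.
Joint ranges: [-2.86, 2.86], [-0.3, 2.09], [-1.38, 1.24], [0.06, 2.45], [-1.56, 4.7], [0.09, 2.05], [-2.69, 2.69]. Speed limits (rad/s): [2.57, 2.57, 3.14, 3.14, 3.14, 3.14, 3.14].

INTERFACE

Orientations are given as a rotation vector (axis times angle).
In Python, from bench import ctrl gives the robot as it stands.
- The arm moves only by the tool step_arm, never from a script. Its argument "increments" is one flat list of numbers, 6 for each row, row after row: the shift along the tool's x, y, z in cm, then the turn, a rotation vector about the tool's x, y, z in rad. In form: [tx, ty, tz, ax, ay, az, tx, ty, tz, ax, ay, az, ...]. A call has 1 to 12 rows; each row shifts and turns the commanded pose from where the row before left it, along the tool's axes as they then stand; what a row does not reach is not made up. A row lasts 1/8 s, in which the tool goes at most 62.5 mm and 10.7 degrees, less where a joint would pass 70% of its speed; a pose out of reach is approached as far as the arm can. A call with a gripper value outside its range is refused whole. "fingers" is the opening in per cent of the stroke, from 0 (shut) to 100 (fully open), set as the call begins (left out, the last holds). The fingers move at their own pace and stop on an object; "force" is the grip in N (left out, the last holds). Time passes only in rows, so rows that do not move let the fingers close. It gives the time, the measured TCP pose, the force and the opening at its end, in the units of the state.
- ctrl.get_state(): the state, without advancing time (a new reading comes with each control period).
- ctrl.get_image(name): name is "scene" or "top"; returns the picture (480x640x3 uint8, red, green, blue); there is no depth.
- ctrl.camera_params(name): a dict with "vertical_fov" (degrees; the focal length in pixels is half the picture's height over the tangent of half this angle, whatever the lens; pixels are square), "cx", "cy" (the principal point, pixels), "R" (3x3) and "t" (3): a world point X has camera coordinates R X + t. Camera axes: x right, y down, z forward; pixel columns grow to the right and rows downward; lengths in m; the calibration is good to about 2 mm. A picture is of the moment at which its call begins. camera_params takes no time and is no camera call.
- ctrl.close_job(): hands the job in, once; it reports no verdict.
Trained networks look in the newest picture that a camera, given by its name, has taken for a name from the list of things; names that differ only in an ending like _2 or _b are one class to them, and where a whole thing is asked for, a point or a joint stands for the part that bears it (a point fixed in the world has none). Each returns a list of dicts, best first, with "score" (0 to 1); they miss things now and then, are a little off and sometimes report something else, mostly with a low value. They report only what shows in the picture. A call takes as long as a camera call.
- ctrl.search_frame(camera, name): "xyz" ([x, y, z] in m, in the coordinates of the camera as it stood for that picture, good to about 4 mm: the middle of the surface that is visible of it).
- ctrl.silhouettes(camera, name): "pixels" (480x640 bool, what is visible of it).
- ctrl.spot_point(camera, name): "xyz" ([x, y, z] in m, in the coordinates of the camera as it stood for that picture, good to about 4 mm: a listed point, or the origin of a listed thing).
The state is a dict: "time": time; "joint_positions": joint angles; "qd": joint speeds; "joint_torque": joint torques, N m; "position": TCP position; "tool_rot": TCP orientation; "ft_force": force on the tool from outside, world axes, zero at the start; "torque": the same for the moment, N m; "grip_width": opening from 0.0 (shut) to 1.0 (fully open).
Only numpy, scipy, OpenCV 4.12 (cv2) and the standard library are available. Lean on these libraries where they do the work, as an engineer would, in place of code of your own. Each camera call takes 0.05 s, during which the arm holds its last target.

## Working session

There is one attempt and no reset: what is moved stays moved. The work goes in short steps, Python scripts to look and compute and a tool call to move; the robot and the scene stay as the last step left them, time stands still between calls to the robot, and variables do not carry over. Pictures are saved under pics/ and viewed, and the job is handed in when it is done.

Besides the shell and the picture viewer there is one more tool, called after "Request:" by a JSON object that holds its "api" and its "payload". step_arm: Moves the arm, as the interface text tells. Its arguments: {"type":"object","properties":{"increments":{"type":"array","items":{"type":"number"}},"fingers":{"type":"number"},"force":{"type":"number"}},"required":["increments"]}

```bash
ls; mkdir -p pics
cat > h.py <<'E'
import numpy as np, cv2
from scipy.spatial.transform import Rotation as Ro
from bench import ctrl
def cam(n):
    p=ctrl.camera_params(n); f=240/np.tan(np.radians(p['vertical_fov'])/2)
    return f,p['cx'],p['cy'],np.array(p['R']),np.array(p['t'])
def toworld(n,x):
    f,cx,cy,R,t=cam(n); return R.T@(np.array(x)-t)
def proj(n,X):
    f,cx,cy,R,t=cam(n); c=R@np.array(X)+t; return np.array([cx+f*c[0]/c[2],cy+f*c[1]/c[2]])
def save(n,fn):
    im=ctrl.get_image(n); cv2.imwrite('pics/'+fn,im[:,:,::-1]); return im
E
python3 - <<'E'
from h import *
s=ctrl.get_state(); print(s['time'],s['position'],s['tool_rot'])
print(Ro.from_rotvec(s['tool_rot']).as_matrix().round(3))
for n in('scene','top'):
    save(n,n+'0.png')
    print(n,cam(n))
    for k in('winch','shaft','pawl_pivot','lug_tip','spoke_tip','hook_tip','shell_01','dip_bottle_1','pack_b'):
        for d in ctrl.spot_point(n,k)[:2]: print(k,round(d['score'],2),toworld(n,d['xyz']).round(4))
print(ctrl.get_state()['time'])
E
```

```text
pics
0.0 [ 0.20963829 -0.61468125  0.22145622] [ 2.04370496  0.34106205 -2.04462304]
[[-0.001  0.323 -0.946]
 [ 0.002 -0.946 -0.323]
 [-1.    -0.002  0.   ]]
scene (np.float64(616.1043614450197), 321.80408915853747, 243.08525695275603, array([[-0.76051451, -0.64931117,  0.00356109],
       [-0.39585986,  0.45929502, -0.79520001],
       [ 0.51469666, -0.60617084, -0.60633675]]), array([0.42315554, 0.41458644, 1.03262734]))
winch 0.57 [ 0.5316 -0.2906 -0.0007]
shaft 0.94 [ 0.5387 -0.294   0.0977]
pawl_pivot 0.95 [ 0.596  -0.2487  0.1416]
spoke_tip 0.6 [ 0.4916 -0.3284  0.1629]
hook_tip 0.61 [0.6005 0.0068 0.3179]
shell_01 0.68 [ 0.5106  0.0226 -0.0026]
shell_01 0.64 [0.6008 0.0077 0.32  ]
dip_bottle_1 0.88 [ 0.5249  0.1604 -0.0038]
pack_b 0.73 [ 0.6707  0.0113 -0.003 ]
top (np.float64(479.27842184026065), 318.13714655686346, 244.960960450508, array([[-0.00420817, -0.99995302, -0.00873194],
       [-0.98733697,  0.00553951, -0.1585403 ],
       [ 0.15858122,  0.0079542 , -0.98731389]]), array([-0.06899218,  0.60261639,  1.06335646]))
winch 0.66 [ 0.533  -0.2924  0.0026]
shaft 0.72 [ 0.5353 -0.2942  0.0984]
lug_tip 0.63 [ 0.5727 -0.2548  0.1967]
spoke_tip 0.86 [ 0.4931 -0.3277  0.1644]
shell_01 0.73 [ 0.5121  0.0218 -0.0009]
shell_01 0.3 [0.5227 0.1612 0.0032]
dip_bottle_1 0.84 [0.5221 0.1619 0.0033]
pack_b 0.65 [ 0.5343 -0.2936  0.098 ]
pack_b 0.63 [0.6711 0.0044 0.0026]
1.0
```

View pics/scene0.png

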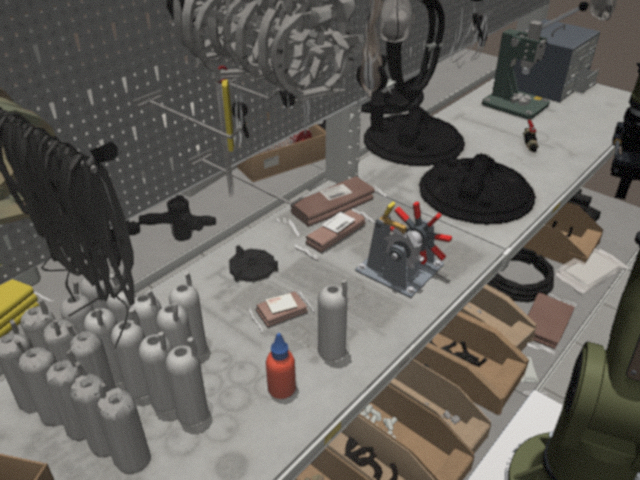

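View pics/top0.png

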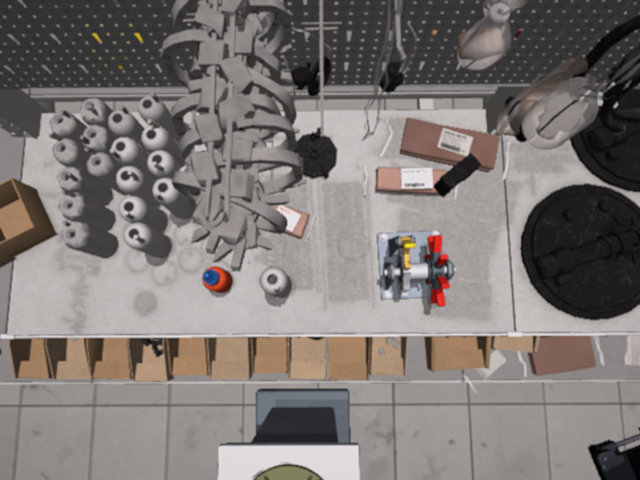

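Run:
```python
from h import *
from scipy.optimize import least_squares
a=cv2.imread('pics/scene0.png')[0:300,300:500]; b=cv2.imread('pics/top0.png')[120:320,340:540]
cv2.imwrite('pics/zs.png',cv2.resize(cv2.imread('pics/scene0.png')[180:300,340:470],None,fx=5,fy=5,interpolation=cv2.INTER_CUBIC))
cv2.imwrite('pics/zt.png',cv2.resize(cv2.imread('pics/top0.png')[210:320,360:475],None,fx=5,fy=5,interpolation=cv2.INTER_CUBIC))
obs=[((0,0,0),[.5316,-.2906,-.0007]),((0,0,.095),[.5387,-.294,.0977]),((.06,.036,.145),[.596,-.2487,.1416]),((0,0,0),[.533,-.2924,.0026]),((0,0,.095),[.5353,-.2942,.0984]),
('lug',[.5727,-.2548,.1967]),('sp',[.4916,-.3284,.1629]),('sp',[.4931,-.3277,.1644])]
def L(o,w):
    if o=='lug': return np.array([.06-.058*np.sin(.35),.036,.145+.058*np.cos(.35)])
    if o=='sp': l=np.pi/8-w; return np.array([-.082*np.sin(l),-.036,.095+.082*np.cos(l)])
    return np.array(o)
def W(p,X): return np.array([p[0],p[1],0])+Ro.from_euler('z',p[2]).apply(X)
f=lambda p: np.concatenate([W(p,L(o,p[3]))-m for o,m in obs])*1000
r=least_squares(f,[.535,-.293,0,-.15]);print(r.x.round(4),np.sqrt(np.linalg.inv(r.jac.T@r.jac).diagonal())*4); print(f(r.x).reshape(-1,3).round(1))
```

```text
[ 0.5351 -0.2914  0.0464 -0.1817] [0.00158309 0.00141502 0.03631826 0.04133114]
[[ 3.5 -0.8  0.7]
 [-3.6  2.6 -2.7]
 [-2.6 -4.   3.4]
 [ 2.1  1.  -2.6]
 [-0.2  2.8 -3.4]
 [ 0.8  1.2  2.8]
 [ 0.7 -1.   0.9]
 [-0.8 -1.7 -0.6]]
```

View pics/zs.png

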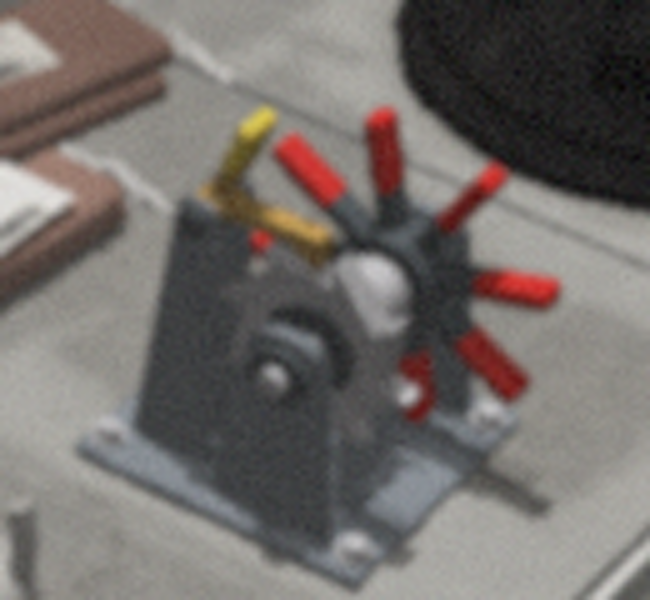

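View pics/zt.png

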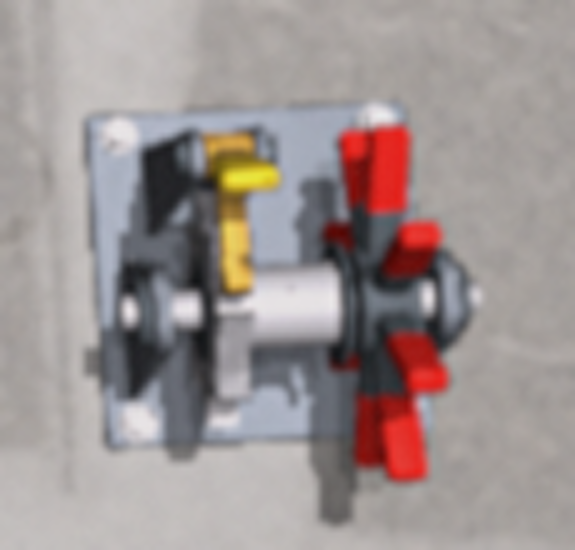

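Run:
```python
from h import *
from scipy.optimize import least_squares
C=[('top',(.105,.0775,.008),(377.6,232.6)),('top',(-.055,.0775,.008),(381.6,299.4)),('top',(.105,-.0775,.008),(441.5,230.5)),
('scene',(.105,.0775,.004),(356,270.5)),('scene',(-.055,.0775,.004),(411.5,297.5)),('scene',(-.055,-.0775,.004),(444,263.5)),
('top',(.06-.0199,.036,.1995),(360+250/5,210+172/5)),('scene',(.06-.0199,.036,.1995),(340+262/5,180+115/5))]
def W(p,X): return np.array([p[0],p[1],0])+Ro.from_euler('z',p[2]).apply(X)
f=lambda p: np.concatenate([proj(n,W(p,X))-u for n,X,u in C])
r=least_squares(f,[.535,-.293,0],loss='soft_l1');print(r.x.round(4)); print(f(r.x).reshape(-1,2).round(1))
p=r.x
for n,(x0,y0) in(('top',(360,210)),('scene',(340,180))):
    im=cv2.imread('pics/'+('zt' if n=='top' else 'zs')+'.png')
    def pt(X): return tuple(int(v) for v in ((proj(n,W(p,X))-(x0,y0))*5+2.5))
    for x in(-.055,.105):
        for y in(-.0775,.0775): cv2.circle(im,pt((x,y,.008)),4,(0,255,0),-1)
    cv2.circle(im,pt((.0401,.036,.1995)),4,(255,0,0),-1)
    for w,c in((-.1,(255,0,255)),(-.18,(0,255,255)),(-.24,(255,255,0))):
        for k in range(-2,4):
            l=np.pi/8-w+k*np.pi/4; cv2.circle(im,pt((-.082*np.sin(l),-.036,.095+.082*np.cos(l))),3,c,-1)
    cv2.imwrite(f'pics/ov_{n}.png',im)
```

```text
[ 0.5343 -0.2951  0.0373]
[[-0.5  0.7]
 [-0.4  0.6]
 [-0.1  0. ]
 [-1.9 -2. ]
 [-0.7 -1.1]
 [ 0.4 -0.6]
 [ 0.7  2.4]
 [-0.4 -0.3]]
```

View pics/ov_top.png

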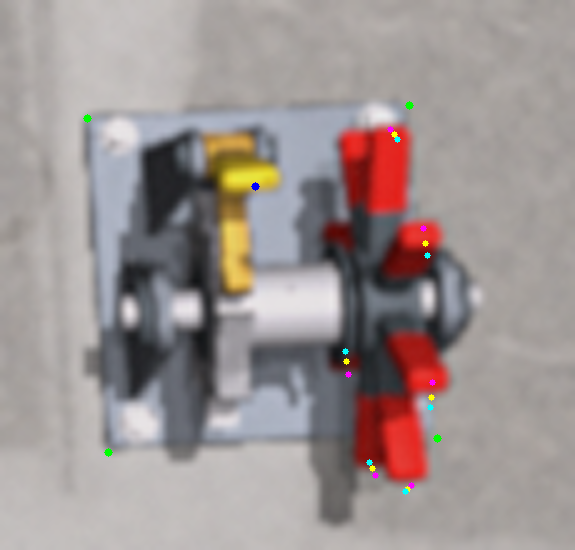

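View pics/ov_scene.png

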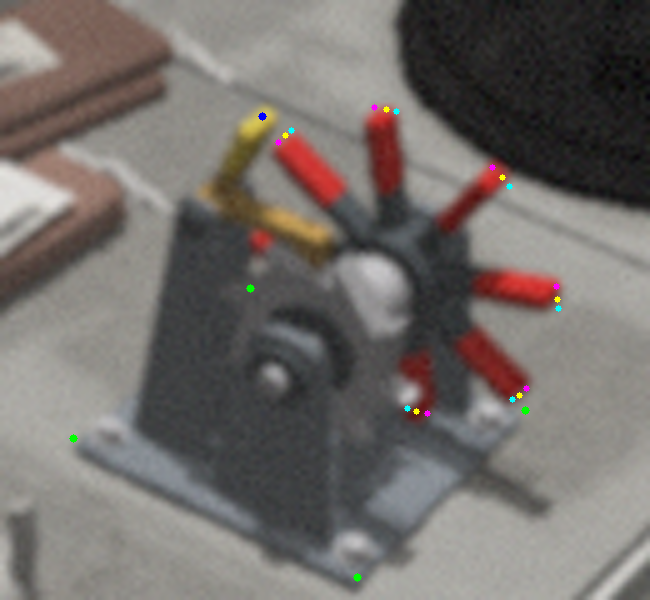

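Request:
{"api": "step_arm", "payload": {"increments": [-2.5,0,0,0.145,0,0,-2.5,0,0,0.145,0,0,0,-3.4,-3.4,0,0,0,0,-3.4,-3.4,0,0,0,0,-3.4,-3.4,0,0,0,0,-3.4,-3.4,0,0,0,0,-3.4,-3.4,0,0,0,0,-3.4,-3.4,0,0,0,0,-3.4,-3.4,0,0,0,0,-3.4,-3.4,0,0,0,0,-3.4,-3.4,0,0,0,0,-3.4,-3.4,0,0,0], "fingers": 0}}

```text
time: 2.5
position: [0.5373, -0.2612, 0.2728]
tool_rot: [2.202, 0.042, -2.201]
ft_force: [0.4, -0.4, 0.6]
grip_width: 0.007
```

```bash
cat >> h.py <<'E'
P=(.536,-.294,.04)
def loc():
    s=ctrl.get_state(); d=np.array(s['position'])-[P[0],P[1],0]
    M=Ro.from_rotvec(s['tool_rot']).as_matrix(); Z=Ro.from_euler('z',P[2]).as_matrix()
    print('t',round(s['time'],2),'local mm',(Z.T@d*1000).round(1),'F',(Z.T@np.array(s['ft_force'])).round(1),'grip',round(s['grip_width'],2)); print((Z.T@M).round(3))
E
python3 - <<'E'
from h import *
loc(); save('scene','s1.png'); save('top','t1.png')
a=cv2.imread('pics/s1.png')[100:340,250:490]; b=cv2.imread('pics/t1.png')[130:330,340:540]
cv2.imwrite('pics/c1.png',np.hstack([cv2.resize(a,(400,400)),cv2.resize(b,(400,400))]))
E
```

```text
t 2.5 local mm [  2.6  32.8 272.8] F [ 0.4 -0.4  0.6] grip 0.01
[[ 0.    -0.001 -1.   ]
 [-0.001 -1.     0.001]
 [-1.     0.001 -0.   ]]
```

View pics/c1.png

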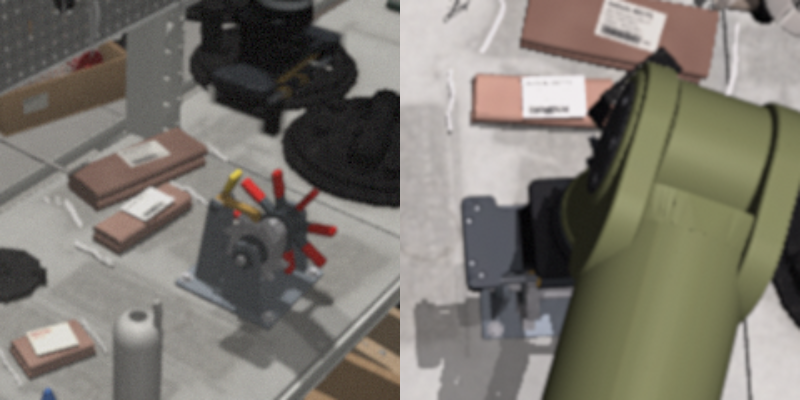

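Run:
```python
from h import *
s=ctrl.get_state(); print(proj('scene',s['position']),proj('top',s['position']))
def ray(n,u):
    f,cx,cy,R,t=cam(n); return -R.T@t, R.T@np.array([(u[0]-cx)/f,(u[1]-cy)/f,1])
for a,b in (((550,110),(395,20)),((485,40),(395,20)),((460,175),(372,115)),((395,75),(370,60))):
    (o1,d1),(o2,d2)=ray('top',a),ray('scene',b)
    k=np.linalg.lstsq(np.stack([d1,-d2],1),o2-o1,rcond=None)[0]
    print((o1+k[0]*d1).round(3),(o2+k[1]*d2).round(3))
a=cv2.imread('pics/t1.png')[0:300,240:640]; b=cv2.imread('pics/s1.png')[0:300,240:640]
cv2.imwrite('pics/c2.png',np.hstack([a,b]))
```

```text
[406.51756183 179.91131555] [417.22434813 258.26438847]
[ 0.702 -0.384  0.544] [ 0.69  -0.391  0.542]
[ 0.761 -0.279  0.612] [ 0.652 -0.334  0.564]
[ 0.672 -0.316  0.356] [ 0.679 -0.312  0.357]
[ 0.742 -0.177  0.565] [ 0.634 -0.231  0.515]
```

View pics/c2.png

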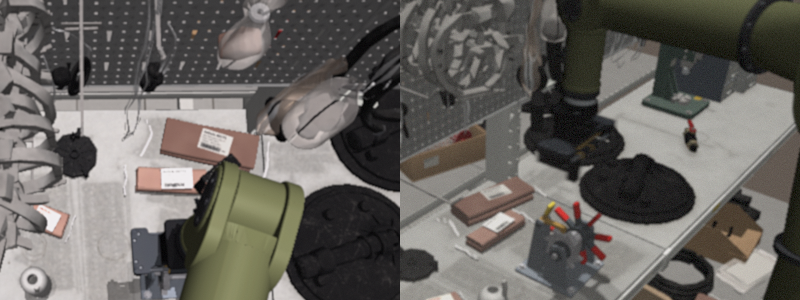

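Request:
{"api": "step_arm", "payload": {"increments": [0,0,0,0,0.175,0,0,0,0,0,0.175,0,2.25,-0.08,0.62,0,0,0,2.25,-0.08,0.62,0,0,0,2.25,-0.08,0.62,0,0,0,2.25,-0.08,0.62,0,0,0,0,0,0,0,0,0]}}

```text
time: 3.48
position: [0.5422, -0.2584, 0.1775]
tool_rot: [2.554, 0.051, -1.793]
ft_force: [-0.2, -0.2, 0.7]
grip_width: 0.008
```

```bash
cat > look.py <<'E'
import sys
from h import *
k=sys.argv[1]
loc(); save('scene',f's{k}.png'); save('top',f't{k}.png')
a=cv2.imread(f'pics/s{k}.png')[150:290,330:470]; b=cv2.imread(f'pics/t{k}.png')[200:320,350:470]
cv2.imwrite(f'pics/v{k}.png',np.hstack([cv2.resize(a,(500,500),interpolation=2),cv2.resize(b,(300,300)).copy() if 0 else cv2.copyMakeBorder(cv2.resize(b,(300,300)),0,200,0,0,0)]))
E
python3 look.py 2
```

```text
t 3.48 local mm [  7.7  35.3 177.5] F [-0.2 -0.2  0.7] grip 0.01
[[ 0.34  -0.001 -0.941]
 [ 0.001 -1.     0.002]
 [-0.941 -0.002 -0.34 ]]
```

View pics/v2.png

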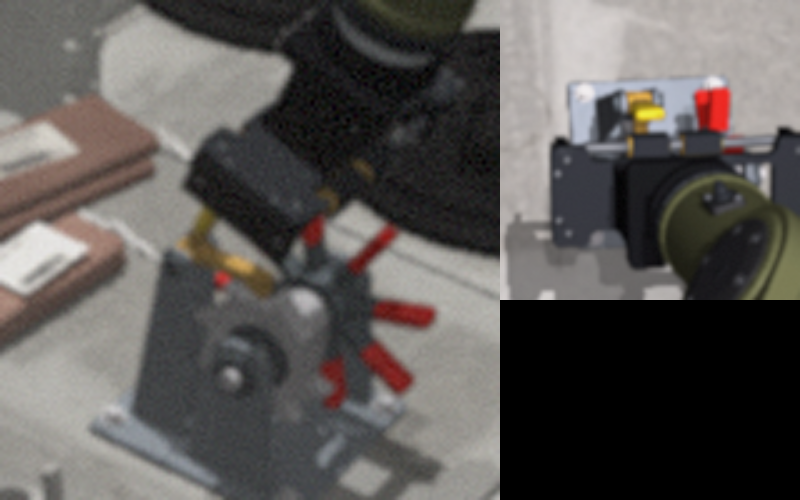

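Request:
{"api": "step_arm", "payload": {"increments": [0.24,0,-0.66,0,0,0,0.24,0,-0.66,0,0,0,0.17,0,-0.47,0,0,0,0.1,0,-0.28,0,0,0,0.1,0,-0.28,0,0,0]}}

```text
time: 4.2
position: [0.5685, -0.2579, 0.1793]
tool_rot: [2.555, 0.05, -1.789]
ft_force: [-2.7, -0.6, 0.6]
grip_width: 0.006
```

```bash
python3 look.py 3
```

```text
t 4.2 local mm [ 33.9  34.8 179.3] F [-2.7 -0.5  0.6] grip 0.01
[[ 0.342 -0.001 -0.94 ]
 [-0.    -1.     0.001]
 [-0.94  -0.    -0.342]]
```

View pics/v3.png

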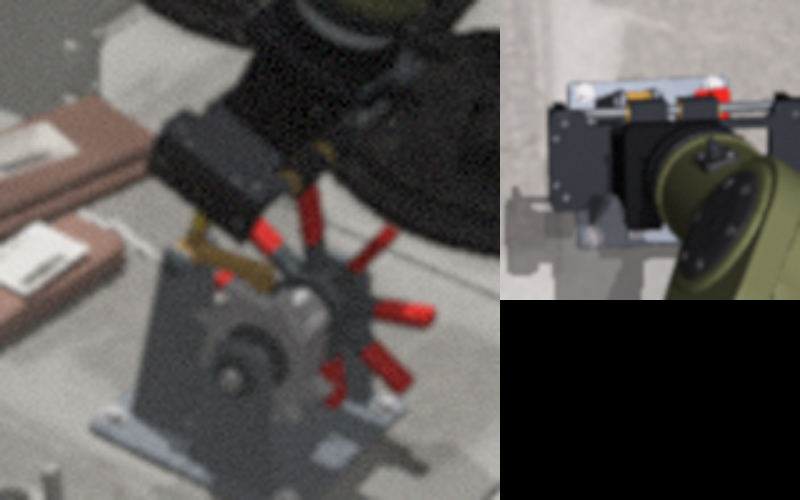

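Request:
{"api": "step_arm", "payload": {"increments": [0.1,0,-0.28,0,0,0,0.1,0,-0.28,0,0,0,0.1,0,-0.28,0,0,0,0.1,0,-0.28,0,0,0,0.1,0,-0.28,0,0,0,0.1,0,-0.28,0,0,0,0.1,0,-0.28,0,0,0]}}

```text
time: 5.18
position: [0.5899, -0.257, 0.1797]
tool_rot: [2.556, 0.05, -1.788]
ft_force: [-2.0, 0.9, 1.4]
grip_width: 0.002
```

```bash
python3 look.py 4
```

```text
t 5.17 local mm [ 55.3  34.8 179.7] F [-1.9  1.   1.4] grip 0.0
[[ 0.343 -0.001 -0.939]
 [-0.001 -1.     0.001]
 [-0.939  0.    -0.343]]
```

View pics/v4.png

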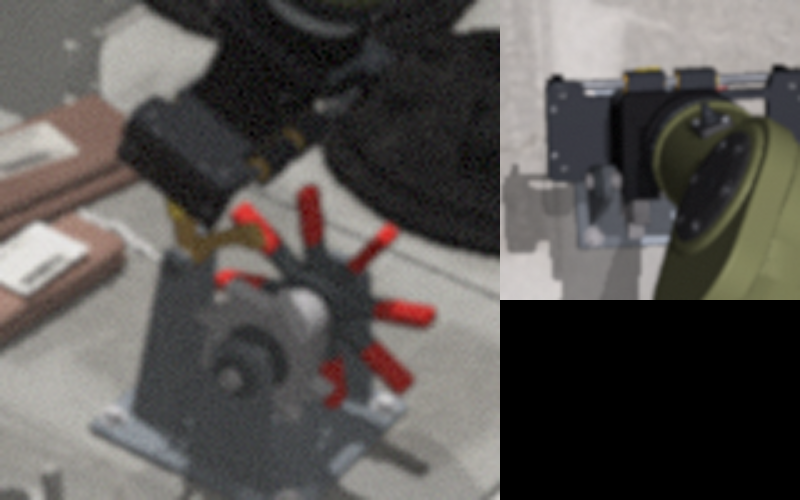

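Request:
{"api": "step_arm", "payload": {"increments": [-0.86,0,2.35,0,0,0,-3.76,0,-1.37,0,0,0,-3.76,0,-1.37,0,0,0,-1.17,2.36,3.19,0,0,0,-1.17,2.36,3.19,0,0,0,-1.17,2.36,3.19,0,0,0,0,0,0,0,0,0]}}

```text
time: 6.15
position: [0.4628, -0.3359, 0.2598]
tool_rot: [2.558, 0.04, -1.79]
ft_force: [0.1, 0.2, -0.6]
grip_width: 0.005
```

```bash
python3 look.py 5
```

```text
t 6.15 local mm [-74.8 -38.9 259.8] F [ 0.1  0.2 -0.6] grip 0.0
[[ 0.343 -0.008 -0.939]
 [-0.003 -1.     0.007]
 [-0.939  0.001 -0.343]]
```

View pics/v5.png

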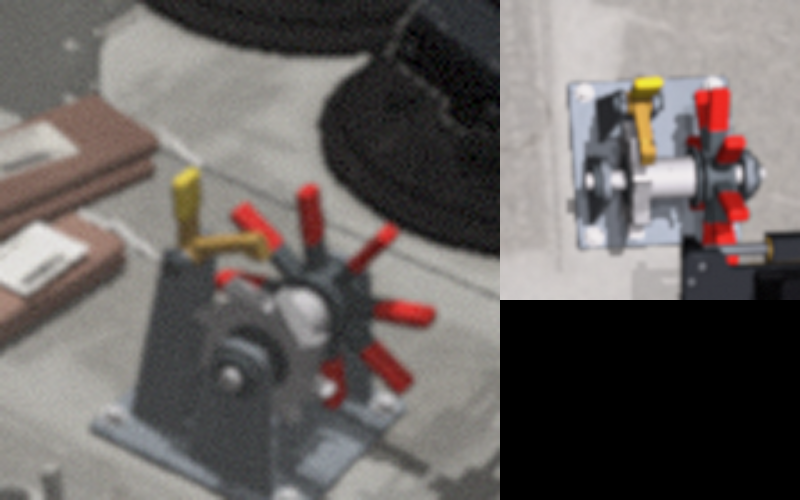

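Request:
{"api": "step_arm", "payload": {"increments": [3.4,-0.1,1.24,0,0,0,3.4,-0.1,1.24,0,0,0,3.4,-0.1,1.24,0,0,0,0,0,0,0,0,0]}}

```text
time: 6.75
position: [0.4649, -0.3264, 0.1482]
tool_rot: [2.554, 0.058, -1.794]
ft_force: [-0.0, -0.0, 0.2]
grip_width: 0.001
```

```bash
python3 - <<'E'
from h import *
Z=Ro.from_euler('z',P[2]).as_matrix()
for n in('scene','top'):
    ctrl.get_image(n)
    for k in ('lug_tip','spoke_tip'):
        for d in ctrl.spot_point(n,k)[:1]: print(n,k,round(d['score'],2),(Z.T@(toworld(n,d['xyz'])-[P[0],P[1],0])*1000).round(1))
E
python3 look.py 6
```

```text
scene lug_tip 0.77 [ 63.7  33.6 200.3]
scene spoke_tip 0.9 [-41.7 -32.4 162.9]
top lug_tip 0.57 [ 67.5  36.9 200.3]
top spoke_tip 0.91 [-42.4 -33.9 162.9]
t 7.05 local mm [-70.9 -33.5 153.4] F [ 1.  -0.   0.3] grip 0.01
[[ 0.345 -0.001 -0.939]
 [-0.003 -1.     0.   ]
 [-0.939  0.002 -0.345]]
```

View pics/v6.png

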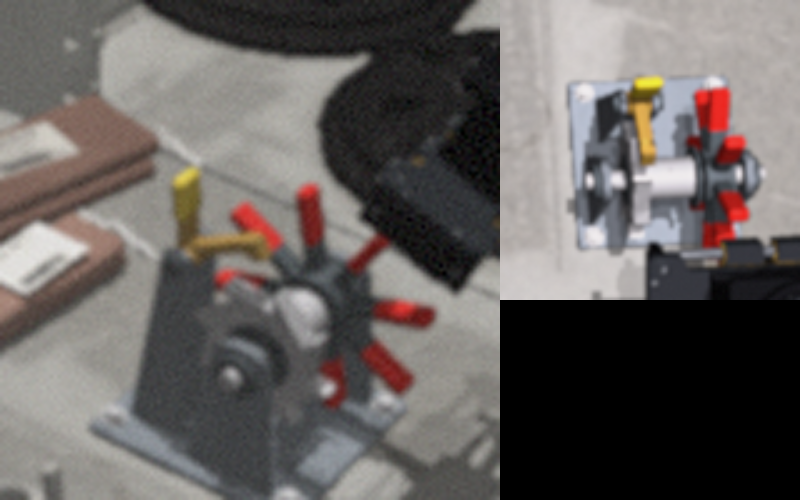

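Request:
{"api": "step_arm", "payload": {"increments": [0.2,0,-0.55,0,0,0,0.2,0,-0.55,0,0,0,0.2,0,-0.55,0,0,0,0.2,0,-0.55,0,0,0,0.2,0,-0.55,0,0,0,0.2,0,-0.55,0,0,0,0.2,0,-0.55,0,0,0,0.2,0,-0.55,0,0,0,0.2,0,-0.55,0,0,0,0.14,0,-0.38,0,0,0,0.1,0,-0.28,0,0,0,0,0,0,0,0,0]}}

```text
time: 8.65
position: [0.5256, -0.3273, 0.1516]
tool_rot: [2.556, 0.05, -1.787]
ft_force: [0.3, 0.2, -0.2]
grip_width: 0.007
```

```bash
python3 look.py 7
python3 - <<'E'
from h import *
Z=Ro.from_euler('z',P[2]).as_matrix()
for n in('scene','top'):
    for k in ('lug_tip','spoke_tip'):
        for d in ctrl.spot_point(n,k)[:1]: print(n,k,round(d['score'],2),(Z.T@(toworld(n,d['xyz'])-[P[0],P[1],0])*1000).round(1))
E
```

```text
t 8.65 local mm [-11.7 -32.8 151.6] F [ 0.3  0.2 -0.2] grip 0.01
[[ 0.344 -0.001 -0.939]
 [-0.001 -1.     0.001]
 [-0.939  0.    -0.344]]
scene lug_tip 0.57 [ 63.7  33.1 200.2]
scene spoke_tip 0.86 [  5.8 -35.1 172.9]
top lug_tip 0.77 [ 67.8  34.9 197.7]
top spoke_tip 0.64 [  6.5 -35.2 175.3]
```

View pics/v7.png

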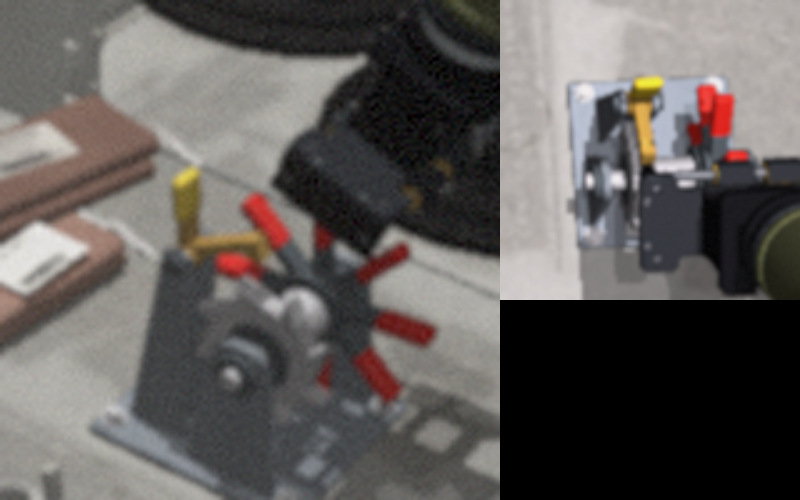

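Request:
{"api": "step_arm", "payload": {"increments": [0.1,0,-0.26,0,0,0,0.1,0,-0.26,0,0,0,0.1,0,-0.26,0,0,0,0.1,0,-0.26,0,0,0,0,0,0,0,0,0]}}

```text
time: 9.57
position: [0.5362, -0.3268, 0.1509]
tool_rot: [2.555, 0.05, -1.788]
ft_force: [-1.1, 0.1, -0.5]
grip_width: 0.001
```

```bash
python3 look.py 8
python3 - <<'E'
from h import *
Z=Ro.from_euler('z',P[2]).as_matrix()
for n in('scene','top'):
    for k in ('lug_tip','spoke_tip'):
        for d in ctrl.spot_point(n,k)[:1]: print(n,k,round(d['score'],2),(Z.T@(toworld(n,d['xyz'])-[P[0],P[1],0])*1000).round(1))
E
```

```text
t 9.57 local mm [ -1.1 -32.8 150.9] F [-1.1  0.1 -0.5] grip 0.0
[[ 0.343 -0.001 -0.939]
 [-0.    -1.     0.001]
 [-0.939 -0.    -0.343]]
scene lug_tip 0.55 [ 63.1  33.1 195.8]
scene spoke_tip 0.58 [ 16.7 -30.5 169.9]
top lug_tip 0.59 [ 67.7  35.5 200.5]
top spoke_tip 0.68 [ 17.2 -34.  174.3]
```

View pics/v8.png

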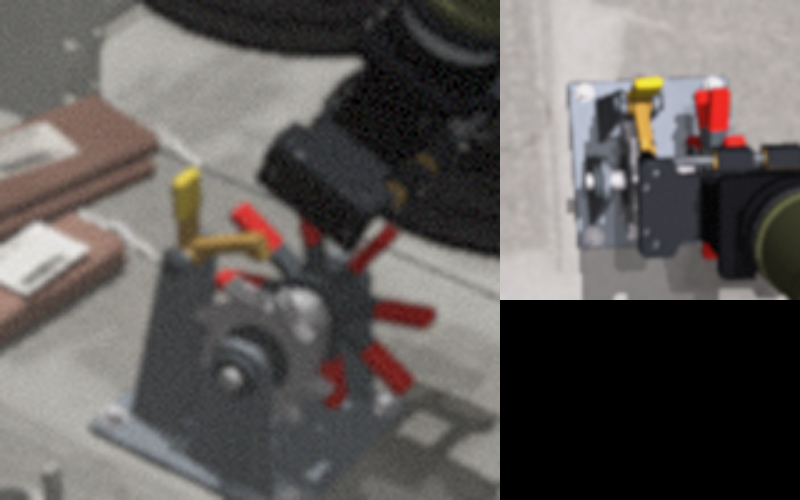

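Request:
{"api": "step_arm", "payload": {"increments": [-0.14,0,0.4,0,0,0,-3.3,0,0,0,0,0,-3.3,0,0,0,0,0,-3.3,0,0,0,0,0,1.25,-1.73,-3.43,0,0,0,1.25,-1.73,-3.43,0,0,0,1.25,-1.73,-3.43,0,0,0,0,0,0,0,0,0]}}

```text
time: 10.88
position: [0.6085, -0.2685, 0.2449]
tool_rot: [2.556, 0.058, -1.783]
ft_force: [0.3, 1.3, 0.1]
grip_width: 0.008
```

```bash
python3 look.py 9;python3 - <<'E'
import cv2,numpy as np
cv2.imwrite('pics/c9.png',np.hstack([cv2.imread('pics/t9.png')[0:300,240:640],cv2.imread('pics/s9.png')[0:300,240:640]]))
E
```

```text
t 10.88 local mm [ 73.4  22.6 244.9] F [0.3 1.3 0.1] grip 0.01
[[ 0.345  0.005 -0.939]
 [ 0.003 -1.    -0.004]
 [-0.939 -0.001 -0.345]]
```

View pics/c9.png

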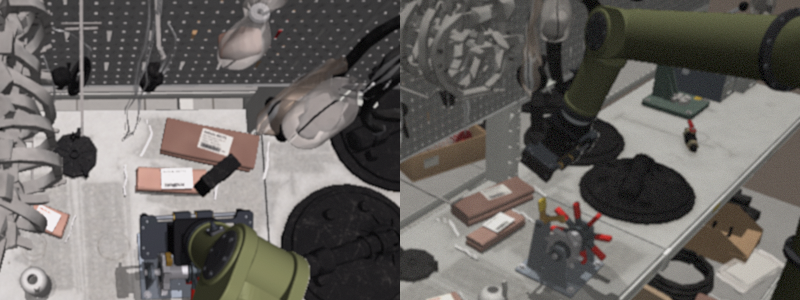

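Run:
```python
import cv2,numpy as np
a=cv2.resize(cv2.imread('pics/top0.png')[60:220,380:540],(400,400),interpolation=2)
b=cv2.resize(cv2.imread('pics/scene0.png')[20:180,320:480],(400,400),interpolation=2)
cv2.imwrite('pics/c10.png',np.hstack([a,b]))
```

```text
(no output)
```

View pics/c10.png

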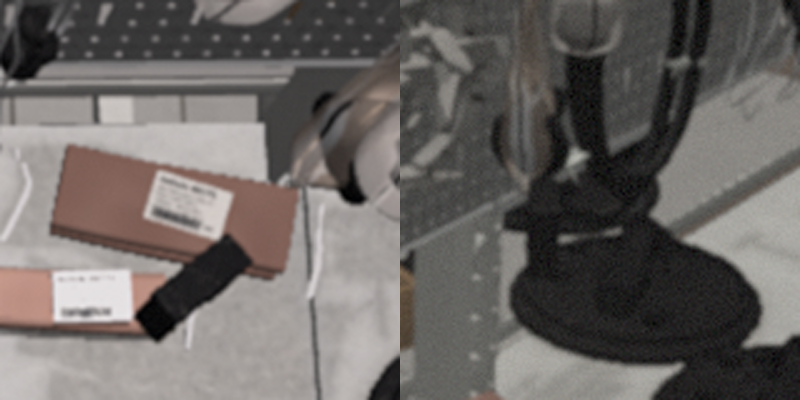

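Run:
```python
from h import *
im=cv2.imread('pics/scene0.png')
big=cv2.resize(im[0:240,250:500],None,fx=3,fy=2.5,interpolation=2); big=cv2.resize(im[0:200,280:480],None,fx=3,fy=3,interpolation=2)
f,cx,cy,R,t=cam('top'); o=-R.T@t
print(o)
for u,c in(((440,192),(0,255,0)),((477,158),(0,0,255))):
    d=R.T@np.array([(u[0]-cx)/f,(u[1]-cy)/f,1])
    for z in np.arange(0.05,.75,.1):
        X=o+d*(z-o[2])/d[2]; q=(proj('scene',X)-(280,0))*3
        print(round(z,2),X.round(3),proj('scene',X).round())
        cv2.circle(big,tuple(int(v) for v in q),3,c,-1)
cv2.imwrite('pics/c11.png',big)
```

```text
[ 0.42606673 -0.08078529  1.14480316]
0.05 [ 0.726 -0.359  0.05 ] [362. 213.]
0.15 [ 0.699 -0.333  0.15 ] [366. 188.]
0.25 [ 0.672 -0.308  0.25 ] [371. 160.]
0.35 [ 0.644 -0.283  0.35 ] [377. 127.]
0.45 [ 0.617 -0.257  0.45 ] [383.  90.]
0.55 [ 0.589 -0.232  0.55 ] [391.  48.]
0.65 [ 0.562 -0.206  0.65 ] [399.  -2.]
0.05 [ 0.809 -0.45   0.05 ] [358. 188.]
0.15 [ 0.774 -0.417  0.15 ] [363. 165.]
0.25 [ 0.739 -0.383  0.25 ] [367. 139.]
0.35 [ 0.704 -0.349  0.35 ] [373. 109.]
0.45 [ 0.669 -0.315  0.45 ] [379.  75.]
0.55 [ 0.634 -0.282  0.55 ] [387.  35.]
0.65 [ 0.599 -0.248  0.65 ] [395. -11.]
```

View pics/c11.png

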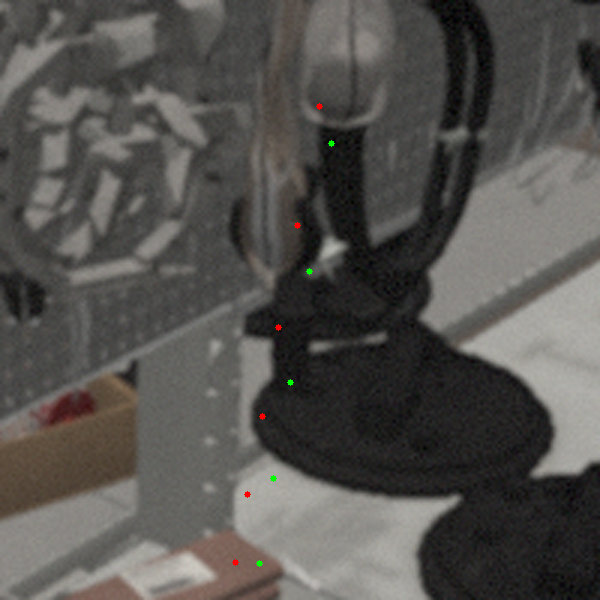

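Request:
{"api": "step_arm", "payload": {"increments": [0,0,0,0,0.1,0,0,0,0,0,0.1,0,0.84,-0.67,-1.36,0,0,0,0.84,-0.67,-1.36,0,0,0,0,0,0,0,0,0]}}

```text
time: 11.6
position: [0.6366, -0.258, 0.2444]
tool_rot: [2.724, 0.052, -1.525]
ft_force: [-0.6, -0.2, 0.2]
grip_width: 0.004
```

```bash
python3 look.py 12;python3 - <<'E'
import cv2,numpy as np
cv2.imwrite('pics/c12.png',np.hstack([cv2.imread('pics/t12.png')[0:300,240:640],cv2.imread('pics/s12.png')[0:300,240:640]]))
E
```

```text
t 11.6 local mm [101.9  31.9 244.4] F [-0.6 -0.2  0.2] grip 0.0
[[ 0.523 -0.001 -0.852]
 [-0.001 -1.     0.001]
 [-0.852  0.001 -0.523]]
```

View pics/c12.png

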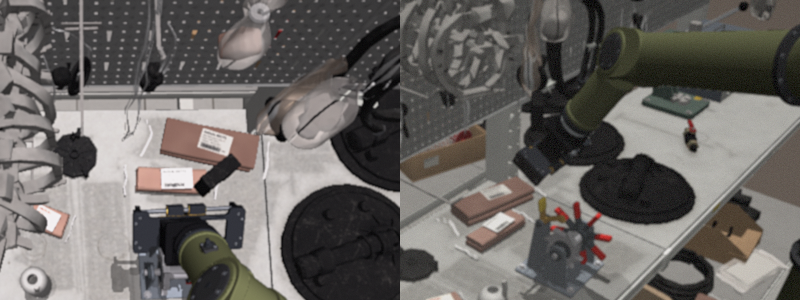

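Request:
{"api": "step_arm", "payload": {"increments": [1.78,-0.1,0.93,0,0,0,1.78,-0.1,0.93,0,0,0,1.78,-0.1,0.93,0,0,0,0,0,0,0,0,0]}}

```text
time: 12.2
position: [0.6389, -0.255, 0.1818]
tool_rot: [2.723, 0.052, -1.531]
ft_force: [-0.3, -0.3, 0.5]
grip_width: 0.006
```

```bash
python3 look.py 13
```

```text
t 12.2 local mm [104.4  34.8 181.8] F [-0.4 -0.2  0.5] grip 0.01
[[ 0.52  -0.003 -0.854]
 [ 0.    -1.     0.003]
 [-0.854 -0.002 -0.52 ]]
```

View pics/v13.png

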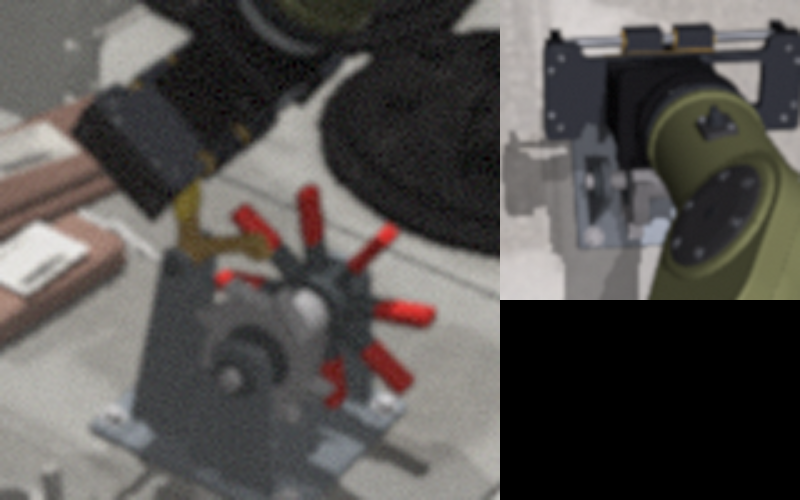

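Request:
{"api": "step_arm", "payload": {"increments": [-0.21,0,0.34,0,0,0,-0.21,0,0.34,0,0,0,-0.21,0,0.34,0,0,0,-0.21,0,0.34,0,0,0,-0.21,0,0.34,0,0,0,-0.21,0,0.34,0,0,0,-0.21,0,0.34,0,0,0]}}

```text
time: 13.18
position: [0.6125, -0.2556, 0.184]
tool_rot: [2.724, 0.053, -1.526]
ft_force: [0.5, 0.1, 1.4]
grip_width: 0.007
```

```bash
python3 look.py 14
```

```text
t 13.18 local mm [ 78.   35.3 184. ] F [0.5 0.1 1.4] grip 0.01
[[ 0.522 -0.001 -0.853]
 [-0.001 -1.     0.001]
 [-0.853  0.    -0.522]]
```

View pics/v14.png

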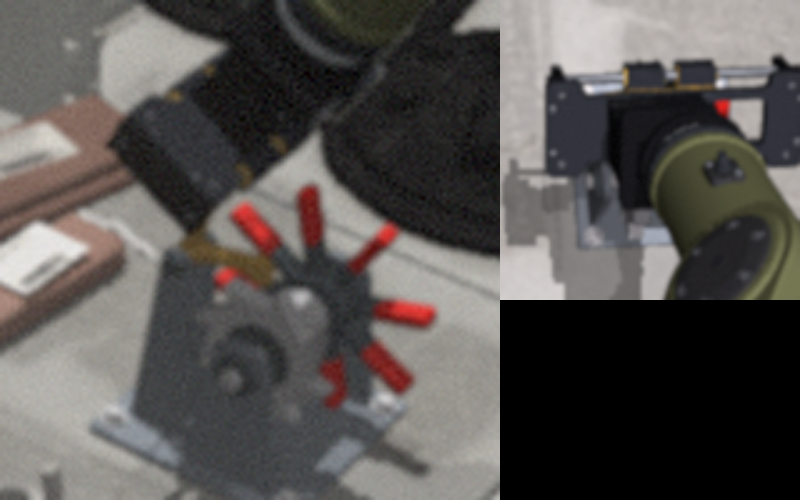

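Request:
{"api": "step_arm", "payload": {"increments": [-0.08,0,0.19,0,0,0,-0.08,0,0.19,0,0,0,-0.08,0,0.19,0,0,0,-0.08,0,0.19,0,0,0]}}

```text
time: 13.78
position: [0.6045, -0.2557, 0.1826]
tool_rot: [2.724, 0.053, -1.526]
ft_force: [0.4, -0.2, 0.8]
grip_width: -0.001
```

Request:
{"api": "step_arm", "payload": {"increments": [-0.08,0,0.17,0,0,0,-0.08,0,0.17,0,0,0]}}

```text
time: 14.02
position: [0.6023, -0.2558, 0.1835]
tool_rot: [2.726, 0.053, -1.521]
ft_force: [7.5, 0.7, -0.2]
grip_width: 0.006
```

```bash
python3 look.py 15
```

```text
t 14.03 local mm [ 67.8  35.5 183.5] F [ 7.6  0.4 -0.2] grip 0.01
[[ 0.525 -0.001 -0.851]
 [-0.001 -1.     0.001]
 [-0.851  0.001 -0.525]]
```

View pics/v15.png

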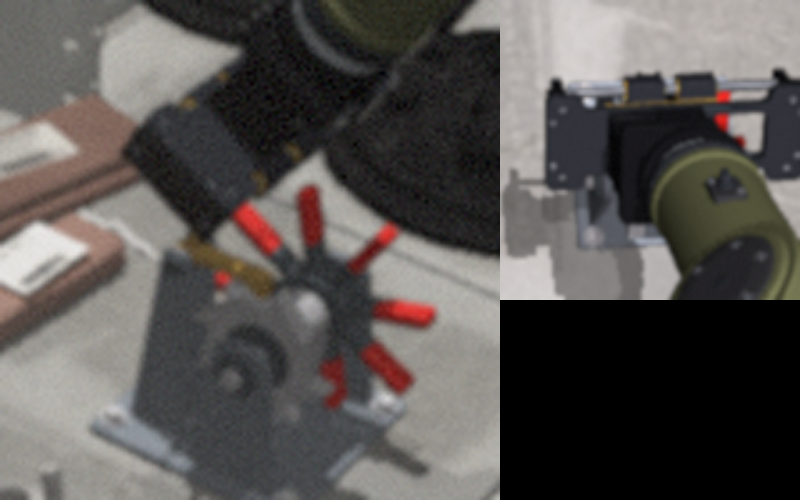

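Request:
{"api": "step_arm", "payload": {"increments": [-0.06,0,0.12,0,0,0,0,0,0,0,0,0]}}

```text
time: 14.38
position: [0.6019, -0.2558, 0.1841]
tool_rot: [2.726, 0.052, -1.519]
ft_force: [7.5, 0.0, -1.5]
grip_width: 0.006
```

Request:
{"api": "step_arm", "payload": {"increments": [0.52,0,-0.85,0,0,0,0.78,0,-1.3,0,0,0,-3.4,0,-2.1,0,0,0,-3.4,0,-2.1,0,0,0,-2.2,1,2.5,0,0,0,-2.2,1,3.5,0,0,0,-2.2,1,3.5,0,0,0,-2.2,1,3.5,0,0,0,-2.2,1,3.5,0,0,0,-2.2,1,3.5,0,0,0,-2.2,1,3.5,0,0,0,0,0,0,0,0,0]}}

```text
time: 15.88
position: [0.3448, -0.3381, 0.2708]
tool_rot: [2.726, 0.045, -1.528]
ft_force: [-0.0, 0.5, -0.1]
grip_width: 0.008
```

```bash
python3 look.py 16
python3 - <<'E'
from h import *
Z=Ro.from_euler('z',P[2]).as_matrix()
for n in('scene','top'):
    for k in ('lug_tip','spoke_tip','shell_01','dip_bottle_1','pack_b'):
        for d in ctrl.spot_point(n,k)[:1]: print(n,k,round(d['score'],2),(Z.T@(toworld(n,d['xyz'])-[P[0],P[1],0])*1000).round(1),toworld(n,d['xyz']).round(3))
a=cv2.imread('pics/s0.png') if 0 else cv2.imread('pics/scene0.png')[180:300,340:470]; b=cv2.imread('pics/s16.png')[180:300,340:470]
cv2.imwrite('pics/c16.png',np.hstack([cv2.resize(v,(400,370),interpolation=2) for v in(a,b)]))
E
```

```text
t 15.88 local mm [-192.9  -36.5  270.8] F [-0.   0.5 -0.1] grip 0.01
[[ 0.522 -0.007 -0.853]
 [-0.004 -1.     0.006]
 [-0.853  0.    -0.522]]
scene lug_tip 0.63 [ 39.9  34.6 195.2] [ 0.574 -0.258  0.195]
scene spoke_tip 0.97 [ 14.1 -32.9 169.7] [ 0.551 -0.326  0.17 ]
scene shell_01 0.87 [-11.6 316.8  -2.4] [ 0.512  0.022 -0.002]
scene dip_bottle_1 0.68 [  8.6 453.6  -1.9] [ 0.526  0.16  -0.002]
scene pack_b 0.77 [147.  299.8  -5.1] [ 0.671  0.011 -0.005]
top lug_tip 0.68 [ 43.7  35.1 195.5] [ 0.578 -0.257  0.195]
top spoke_tip 0.81 [ 21.2 -33.3 175.9] [ 0.558 -0.326  0.176]
top shell_01 0.92 [-10.  316.6  -2.6] [ 0.513  0.022 -0.003]
top dip_bottle_1 0.66 [  5.1 453.8   4. ] [0.523 0.16  0.004]
top pack_b 0.84 [1.454e+02 2.939e+02 2.000e-01] [0.669 0.005 0.   ]
```

View pics/c16.png

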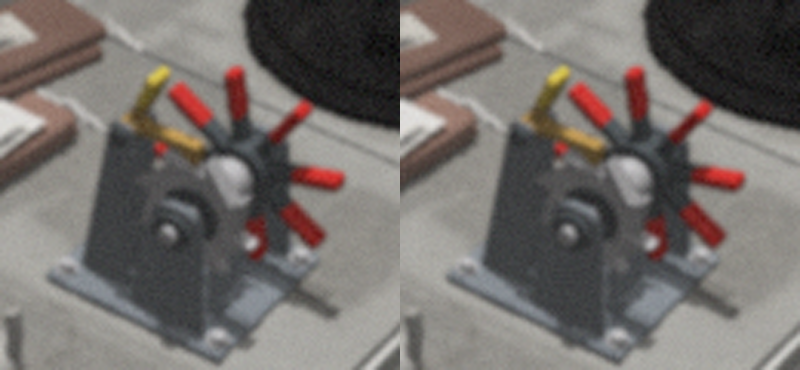

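View pics/v16.png

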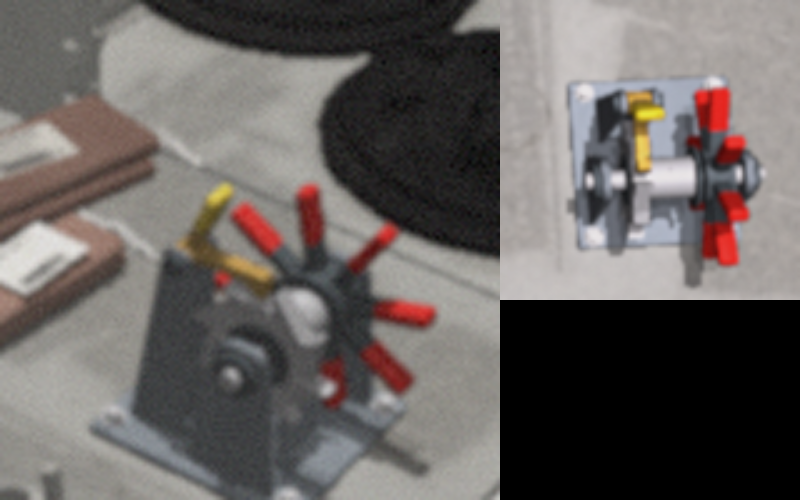

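Run:
```python
import cv2,numpy as np
for n,roi in(('scene',(195,225,380,400)),('top',(235,275,395,420))):
  for f in([n+'0.png',n[0]+'16.png']):
    im=cv2.imread('pics/'+f); h=cv2.cvtColor(im,cv2.COLOR_BGR2HSV); y0,y1,x0,x1=roi
    m=cv2.inRange(h,(22,120,90),(35,255,255))[y0:y1,x0:x1]; ys,xs=np.nonzero(m)
    g=cv2.inRange(h,(15,100,60),(35,255,255))[y0-10:y1+20,x0-10:x1+30]; a,b=np.nonzero(g)
    print(f,m.sum()//255,xs.mean().round(2)+x0,ys.mean().round(2)+y0,'brass',len(a),a.mean().round(2),b.mean().round(2))
a=cv2.imread('pics/scene0.png').astype(int);b=cv2.imread('pics/s16.png').astype(int)
print(np.abs(a-b)[190:240,370:410].mean(), np.abs(a-b)[300:340,370:410].mean())
```

```text
scene0.png 47 389.51 207.34 brass 196 33.39 22.29
s16.png 44 389.64 207.14 brass 196 33.39 22.21
top0.png 123 407.62 249.16 brass 246 24.9 21.77
t16.png 130 407.68 249.96 brass 246 24.9 21.77
3.0068333333333332 2.5454166666666667
```

```bash
python3 -c "
from h import *
loc(); print(ctrl.close_job())"
```

```text
t 16.48 local mm [-190.2  -34.2  270.8] F [ 0.4 -0.6 -0.7] grip 0.0
[[ 0.523 -0.001 -0.853]
 [-0.    -1.     0.001]
 [-0.853  0.    -0.523]]
the job is handed in; nothing more can be done
None
```

The winch is let back one notch and the pawl is seated again. I handed the job in at about 16.5 s, with the hand clear of everything.

**What I did:** With closed fingers, only pushing, I did three things in order:
1. I pushed the lug away, which lifted the pawl to about 0.45 rad.
2. I pushed a red spoke over the top, which turned the wheel from about -0.15 to about 0.6 rad.
3. I pushed the lug back until it met the stop, at 7.5 N and at the position worked out for fully seated.

**Last checks:**
- **Pawl:** Its brass and yellow outline matches the starting seated picture to about 0.1 pixel in both cameras. With a stricter colour threshold, the yellow of the lug shifted 0.8 pixel in the top view. I took this as noise.
- **Wheel:** The two cameras disagree slightly, giving 0.57 and 0.65 rad, but both are inside the 0.50 to 0.77 range where the pawl drops in. The spoke pattern looks the same as at the start, moved on by one spoke.
- **Bystanders:** The shell, bottle and pack were found where they stood at the start, within the networks' accuracy.
- **Black bar:** The top view shows a black bar behind the winch that I could not place in height. I tilted the hand away from it and felt no contact.

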